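Lids back on the spice pots

TASK

The four spice pots are washed and dry, and their wooden lids are piled on the cork mat. Take the pile apart and put each lid on its own pot, the one whose mouth it fits, pressed fully home so that it lies flat on the rim. Leave the pots standing where they are and do not disturb the brown cup or the black-capped jar.

Things in the scene. Friction and masses are not known exactly. Their poses are not given: they have to be found in the camera images.
- lid_white: smallest lid, of the white pot: pale wood, loose, about 30 g, 24 mm high: flat disc 40 mm across, 14 mm thick, gripped across its edge; below it a plug 26 mm across, 10 mm deep, foot chamfered 3 mm. Origin: centre of the plug's underside, z up; disc from z = 10 to 24 mm. Starts plug down, on top of the stack, on the second smallest lid, within about 3 mm of its axis.
- pot_white: smallest pot: open round stoneware spice pot, white, loose, about 200 g, 56 mm high, 54 mm across its belly (at mid-height) and 38 mm across the rim (wall 4 mm), mouth 30 mm inside, so its lid's plug has 2 mm room all round. Origin: centre of the underside, z up. With its own lid fully home the lid's disc lies flat on the rim: lid origin 46 mm above the pot's origin, on its axis.
- lid_sage: second smallest lid, of the sage-green pot: dark brown wood, loose, about 42 g, 24 mm high: flat disc 49 mm across, 14 mm thick, gripped across its edge; below it a plug 35 mm across, 10 mm deep, foot chamfered 3 mm. Origin: centre of the plug's underside, z up; disc from z = 10 to 24 mm. Starts plug down, in the stack, on the second largest lid, within about 3 mm of its axis.
- pot_sage: second smallest pot: open round stoneware spice pot, sage-green, loose, about 270 g, 62 mm high, 63 mm across its belly (at mid-height) and 47 mm across the rim (wall 4 mm), mouth 39 mm inside, so its lid's plug has 2 mm room all round. Origin: centre of the underside, z up. With its own lid fully home the lid's disc lies flat on the rim: lid origin 52 mm above the pot's origin, on its axis.
- lid_yellow: second largest lid, of the mustard-yellow pot: pale wood, loose, about 54 g, 24 mm high: flat disc 58 mm across, 14 mm thick, gripped across its edge; below it a plug 44 mm across, 10 mm deep, foot chamfered 3 mm. Origin: centre of the plug's underside, z up; disc from z = 10 to 24 mm. Starts plug down, in the stack, on the largest lid, within about 3 mm of its axis.
- pot_yellow: second largest pot: open round stoneware spice pot, mustard-yellow, loose, about 340 g, 68 mm high, 72 mm across its belly (at mid-height) and 56 mm across the rim (wall 4 mm), mouth 48 mm inside, so its lid's plug has 2 mm room all round. Origin: centre of the underside, z up. With its own lid fully home the lid's disc lies flat on the rim: lid origin 58 mm above the pot's origin, on its axis.
- lid_blue: largest lid, of the blue pot: dark brown wood, loose, about 66 g, 24 mm high: flat disc 67 mm across, 14 mm thick, gripped across its edge; below it a plug 53 mm across, 10 mm deep, foot chamfered 3 mm. Origin: centre of the plug's underside, z up; disc from z = 10 to 24 mm. Starts plug down, bottom of the stack, on a fixed cork mat 124 mm across, 12 mm high.
- pot_blue: largest pot: open round stoneware spice pot, blue, loose, about 420 g, 74 mm high, 81 mm across its belly (at mid-height) and 65 mm across the rim (wall 4 mm), mouth 57 mm inside, so its lid's plug has 2 mm room all round. Origin: centre of the underside, z up. With its own lid fully home the lid's disc lies flat on the rim: lid origin 64 mm above the pot's origin, on its axis.
- cup: bystander: small brown earthenware cup with a handle, 62 mm across, 88 mm with the handle, 50 mm high, standing empty in front. Origin: centre of its underside. To be left alone.
- honey_jar: bystander: glass jar with a black screw cap, 63 mm across, 94 mm high, standing behind the pots. Origin: centre of its underside. To be left alone. Close behind the work wall cabinets hang 0.46 m above the worktop: beyond x = 0.58, and at the left corner beyond about x + y = 0.84. Keep the wrist out from under them: lift no higher than needed (the lid stack is 108 mm high).

How it is judged (in metres and radians):
At the end, for the whole second after the job is handed in: Each lid lies on its own pot, plug in the mouth: centred within 5 mm, not more than 3 mm above (or 4 mm below) its seat, parallel to the rim within 0.06 rad; lids upright within 0.1 rad, everything at rest (horizontal distance between lid_white and pot_white below 0.005 m and z of lid_white in the frame of pot_white between 0.042 and 0.049 m and angle between the z axis of lid_white and the z axis of pot_white, either way round below 0.06 rad and angle between each of lid_white, lid_sage, lid_yellow, lid_blue's own z axis and vertical below 0.1 rad and linear speed of each of lid_white, pot_white, lid_sage, pot_sage, lid_yellow, pot_yellow, lid_blue, pot_blue below 0.02 m/s and horizontal distance between lid_sage and pot_sage below 0.005 m and z of lid_sage in the frame of pot_sage between 0.048 and 0.055 m and angle between the z axis of lid_sage and the z axis of pot_sage, either way round below 0.06 rad and horizontal distance between lid_yellow and pot_yellow below 0.005 m and z of lid_yellow in the frame of pot_yellow between 0.054 and 0.061 m and angle between the z axis of lid_yellow and the z axis of pot_yellow, either way round below 0.06 rad and horizontal distance between lid_blue and pot_blue below 0.005 m and z of lid_blue in the frame of pot_blue between 0.06 and 0.067 m and angle between the z axis of lid_blue and the z axis of pot_blue, either way round below 0.06 rad); the robot touches nothing.
It fails at once if a pot is pushed away from its place (more than 40 mm) or tipped over (distance of any of pot_white, pot_sage, pot_yellow, pot_blue from where it was at the start of the episode above 0.04 m or angle between any of pot_white, pot_sage, pot_yellow, pot_blue's own z axis and vertical above 0.4 rad).
It fails at once if the brown cup is pushed away (more than 30 mm) or tipped over (distance of cup from where it was at the start of the episode above 0.03 m or angle between cup's own z axis and vertical above 0.4 rad).
It fails at once if the black-capped jar is pushed away (more than 30 mm) or tipped over (distance of honey_jar from where it was at the start of the episode above 0.03 m or angle between honey_jar's own z axis and vertical above 0.4 rad).
It also fails if it takes over 99 s, if anything falls off the work surface, if the arm or the gripper's body presses on something with over 40 N, if the wrist force passes 120 N, or if a joint passes its speed limit or range.

ROBOT

A 6-joint arm with a two-finger parallel gripper is mounted at the origin on a cart in front of the work surface, level with it; the furniture and walls round the work are solid. World frame = base frame: x ahead of the robot, y to its left, z up, the work surface at z = 0. Lengths are in m, angles in degrees, forces in N, time in s.
With the tool pointing down it reaches from about 0.275 to 0.775 m from the base axis. Payload 14.6 kg.
Tool frame: the origin (TCP) lies at the very end of the fingers, on their centre line; the grasp point (between the pads) lies 19 mm behind it (ctrl.hold_point_z is the z of the grasp point in the tool frame, in m); z points along the fingers, y is the line along which they close (so a half turn about z gives the same grasp; the last joint's range is limited). The gripper opens to 85 mm and grips with 20 to 120 N. Pads are 22 mm wide; open, the fingers measure 114 mm over their backs; the gripper's body (76 mm by 85 mm) begins 54 mm behind the grasp point. The pads swing forward as they close: fully open they stand 13 mm farther back than shut.
Start: joints at [-76.45, 15.075, -2.767, 72.158, 0, 81.102], TCP at [0.2, -0.485, 0.231] pointing down, gripper open.
Joint ranges: [-151.79, 151.79], [-50.71, 97.33], [-67.44, 78.34], [-121.81, 120.89], [-77.56, 73.72], [-180, 180]. Speed limits (degrees/s): [108.29, 108.29, 147.25, 159.86, 180, 180].

INTERFACE

Orientations are given as a 3x3 rotation matrix whose columns are the frame's x, y, z axes.
In Python, from station import monitor, vision, job, ctrl gives the robot as it stands.
- The arm moves only by the tool apply_moves, never from a script. Its argument "series" is a list of rows, each a list of 3 entries, a list of its own where there are three numbers: the opening, from 0 (shut) to 1 (fully open), then the shift along the tool's x, y, z in mm, then the turn about the tool's z in rad. In form: [[claw, [x, y, z], turn], ...]. A call has 1 to 10 rows; each row shifts and turns the commanded pose from where the row before left it, along the tool's axes as they then stand; what a row does not reach is not made up. A row lasts 1/8 s, in which the tool goes at most 62.5 mm and 10.7 degrees, less where a joint would pass 70% of its speed; a pose out of reach is approached as far as the arm can. A call with a gripper value outside its range is refused whole. The fingers move at their own pace and stop on an object; "grip_force" is the grip in N (left out, the last holds). Time passes only in rows, so rows that do not move let the fingers close. It gives the time, the measured TCP pose, the force, the opening and the grip force at its end, in the units of the state.
- monitor.observe(): the state, without advancing time (a new reading comes with each control period).
- vision.camera(name): name is "side" or "top"; returns the picture (420x560x3 uint8, blue, green, red); there is no depth.
- vision.camera_info(name): a dict with "camera_matrix" (3x3 intrinsics, pixels), "dist_coeffs" ([k1, k2, p1, p2, k3] as OpenCV has them; the pictures are not rectified), "R" (3x3) and "t" (3): a world point X has camera coordinates R X + t. Camera axes: x right, y down, z forward; pixel columns grow to the right and rows downward; lengths in m; the calibration is good to about 2 mm. A picture is of the moment at which its call begins. camera_info takes no time and is no camera call.
- job.finish_job(): hands the job in; it is judged then, once.
The state is a dict: "time_s": time; "joint_positions": joint angles; "dq": joint speeds; "tau": joint torques, N m; "eef_pos": TCP position; "tool_rot": TCP orientation; "force": force on the tool from outside, world axes, zero at the start; "torque": the same for the moment, N m; "width": finger opening in m; "grip_force": force on a finger pad.
Only numpy, scipy, OpenCV 4.12 (cv2) and the standard library are available. Lean on these libraries where they do the work, as an engineer would, in place of code of your own. Each camera call takes 0.05 s, during which the arm holds its last target. There are 200 camera calls.

## Working session

There is one attempt and no reset: what is moved stays moved. The work goes in short steps, Python scripts to look and compute and a tool call to move; the robot and the scene stay as the last step left them, time stands still between calls to the robot, and variables do not carry over. Pictures are saved under pics/ and viewed, at most 14 in all, crops included, and the job is handed in when it is done.

Besides the shell and the picture viewer there is one more tool, called after "Request:" by a JSON object that holds its "method" and its "body", one argument or row to a line. apply_moves: Moves the arm, as the interface text tells. Its arguments: {"type":"object","properties":{"series":{"type":"array"},"grip_force":{"type":"number"}},"required":["series"]}

```bash
ls; mkdir -p pics
python3 - <<'E'
from station import monitor, vision, job, ctrl
import cv2, numpy as np
s=monitor.observe(); print(s)
print(ctrl.hold_point_z)
for n in("top","side"):
    cv2.imwrite(f"pics/{n}0.png",vision.camera(n)); print(vision.camera_info(n))
E
```

```text
pics
{'time_s': 0.0, 'joint_positions': array([-7.64505302e+01,  1.50993173e+01, -2.80524600e+00,  7.21599530e+01,
        1.27709769e-03,  8.11018508e+01]), 'dq': array([ 0.03135367,  0.02604072, -0.06959179,  0.08771439, -0.00270747,
       -0.06548965]), 'tau': array([ 1.95990418e-03, -6.37619519e+01,  3.84565043e+01,  1.37103969e-02,
       -1.01765431e-05,  2.03646619e-05]), 'eef_pos': array([ 0.20039501, -0.48492791,  0.23081124]), 'tool_rot': array([[ 9.24229032e-01,  3.81838496e-01, -2.42140532e-04],
       [ 3.81838523e-01, -9.24228399e-01,  1.09990406e-03],
       [ 1.96192554e-04, -1.10902184e-03, -9.99999366e-01]]), 'force': array([-0.20447186,  0.01206132, -1.82173532]), 'torque': array([-0.01665826, -0.01824811,  0.04318522]), 'grip_force': 0.0, 'width': 0.08540269631429757}
-0.0187
{'camera_matrix': array([[459.41963736,   0.        , 278.20164111],
       [  0.        , 459.41963736, 210.40387434],
       [  0.        ,   0.        ,   1.        ]]), 'dist_coeffs': array([-0.06020452,  0.        ,  0.        ,  0.        ,  0.        ]), 'R': array([[ 2.68677435e-02, -9.99638933e-01,  3.57252075e-04],
       [-9.96065911e-01, -2.68018960e-02, -8.44651395e-02],
       [ 8.44442170e-02,  1.91354109e-03, -9.96426371e-01]]), 't': array([-0.00202634,  0.4796108 ,  1.26494729])}
{'camera_matrix': array([[415.86736152,   0.        , 276.38364684],
       [  0.        , 415.86736152, 205.40870276],
       [  0.        ,   0.        ,   1.        ]]), 'dist_coeffs': array([-0.01492826,  0.        ,  0.        ,  0.        ,  0.        ]), 'R': array([[ 0.9987204 ,  0.04495911, -0.02315677],
       [-0.00506757, -0.36662121, -0.9303565 ],
       [-0.05031776,  0.92928336, -0.36592425]]), 't': array([-0.49766882,  0.10444638,  1.00244686])}
```

View pics/top0.png

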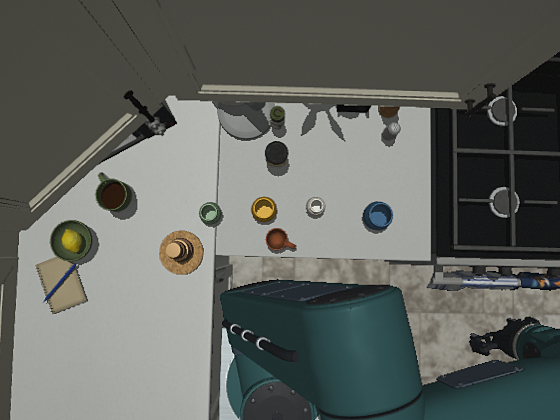

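View pics/side0.png

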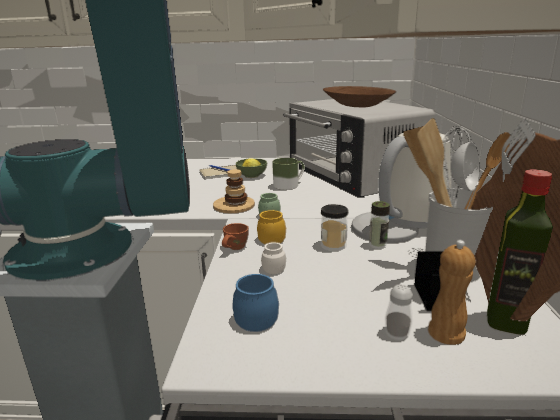

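The top view shows the sage pot at (210,213), yellow at (263,208), white at (315,205) and blue at (377,215). The lid stack is at about (178,249), the cup at (277,240) and the jar at (276,153). In the side view the stack is at (235,188), with the pots running towards the camera. I'll enlarge these areas.

Run:
```python
import cv2, numpy as np
t=cv2.imread("pics/top0.png"); s=cv2.imread("pics/side0.png")
def crop(im,x,y,w,h,k,g):
    c=cv2.resize(im[y:y+h,x:x+w],None,fx=k,fy=k,interpolation=cv2.INTER_CUBIC)
    for i in range(0,w,g):
        cv2.line(c,(i*k,0),(i*k,5),(0,0,255),1); cv2.putText(c,str(x+i),(i*k,16),0,.35,(0,0,255),1)
    for j in range(0,h,g):
        cv2.line(c,(0,j*k),(5,j*k),(0,0,255),1); cv2.putText(c,str(y+j),(6,j*k+4),0,.35,(0,0,255),1)
    return c
a=crop(t,155,195,130,80,6,10)
b=np.hstack([crop(t,295,190,110,45,4,10),crop(t,155,225,45,45,7,5)[:180]])
cv2.imwrite("pics/c1.png",crop(t,155,190,130,90,6,10))
cv2.imwrite("pics/c2.png",crop(t,295,190,110,45,7,10))
cv2.imwrite("pics/c3.png",crop(s,205,160,90,95,6,10))
```

```text
(no output)
```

View pics/c1.png

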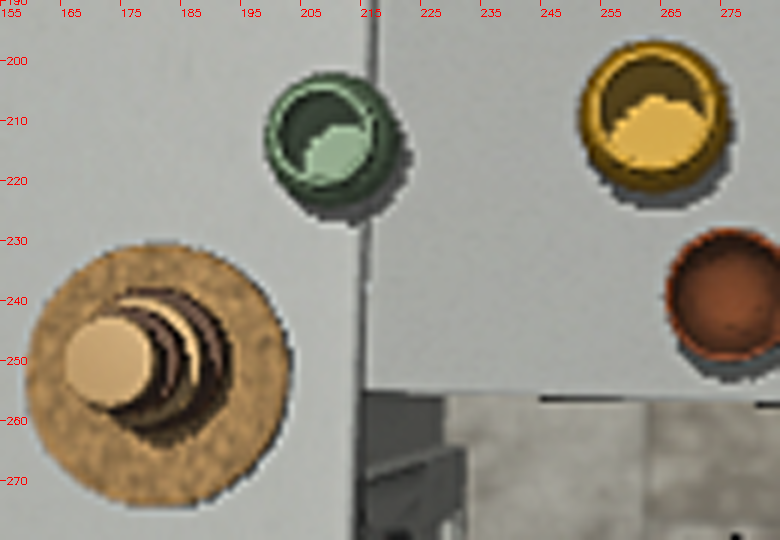

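View pics/c2.png

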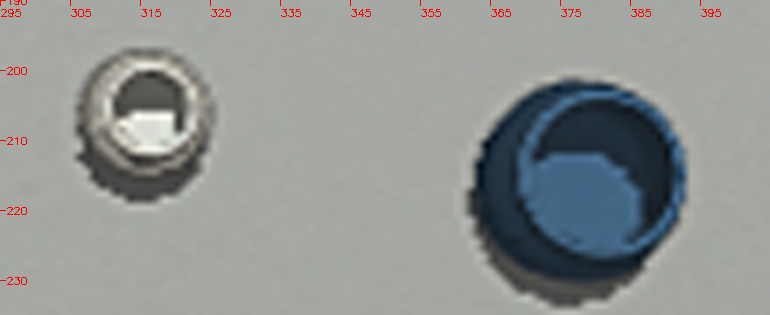

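View pics/c3.png

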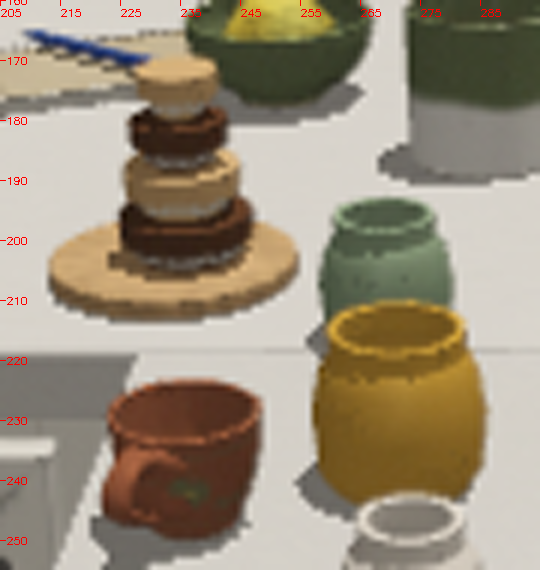

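The crops show the white lid's top centre at about (172.8,249.8). The white pot's mouth centre is at (315.9,205.4) and its belly at (315.5,205.4). For the coloured pots I'll fit silhouettes, then check them against the side view.

```bash
cat > h.py <<'E'
import cv2, numpy as np
from scipy.optimize import minimize, least_squares
from station import monitor, vision, job, ctrl
INF={n:vision.camera_info(n) for n in("top","side")}
def proj(n,P):
    c=INF[n]; return cv2.projectPoints(np.float64(P).reshape(-1,3),cv2.Rodrigues(c["R"])[0],c["t"],c["camera_matrix"],c["dist_coeffs"])[0].reshape(-1,2)
def ray(n,uv,z):
    c=INF[n]; p=cv2.undistortPoints(np.float64([[uv]]),c["camera_matrix"],c["dist_coeffs"]).ravel()
    d=c["R"].T@np.array([*p,1]); o=-c["R"].T@c["t"]; return o+d*(z-o[2])/d[2]
A=np.linspace(0,2*np.pi,72)
def circ(x,y,z,r): return np.c_[x+r*np.cos(A),y+r*np.sin(A),0*A+z]
def model(n,x,y,parts,k=8,shape=(420,560)):
    m=np.zeros(shape,np.float32); pts=np.vstack([proj(n,circ(x,y,z,r)) for z,r in parts])
    x0,y0=np.floor(pts.min(0)).astype(int)-2; x1,y1=np.ceil(pts.max(0)).astype(int)+3
    b=np.zeros(((y1-y0)*k,(x1-x0)*k),np.uint8)
    for z,r in parts:
        q=((proj(n,circ(x,y,z,r))-[x0,y0]+.5)*k-.5).round().astype(np.int32); cv2.fillConvexPoly(b,q,255)
    m[y0:y1,x0:x1]=cv2.resize(b,(x1-x0,y1-y0),interpolation=cv2.INTER_AREA)/255.; return m
def fit(n,mask,parts,x,y):
    f=lambda p:np.abs(model(n,p[0],p[1],parts)-mask).sum()
    r=minimize(f,[x,y],method="Nelder-Mead",options=dict(initial_simplex=[[x,y],[x+.01,y],[x,y+.01]],xatol=1e-4,fatol=.1))
    return r.x,r.fun/mask.sum()
E
python3 - <<'E'
from h import *
t=cv2.imread("pics/top0.png"); hsv=cv2.cvtColor(t,cv2.COLOR_BGR2HSV)
for nm,u,v,h,lo,hi,R,Rr in(("sage",210,213,62,(45,50,25),(85,255,255),31.5,23.5),("yellow",263,208,68,(15,120,30),(32,255,255),36,28),("blue",377,215,74,(98,90,20),(120,255,255),40.5,32.5)):
    m=cv2.inRange(hsv,lo,hi); k=np.zeros_like(m); k[v-25:v+25,u-25:u+25]=1; m=m*k
    cs=cv2.findContours(m,0,2)[0]; o=np.zeros_like(m); cv2.drawContours(o,[max(cs,key=cv2.contourArea)],-1,1,-1)
    p=ray("top",(u,v),h/2000)
    print(nm,o.sum(),model("top",p[0],p[1],[(h/2000,R/1e3),(h/1e3,Rr/1e3)]).sum(),fit("top",o.astype(np.float32),[(h/2000,R/1e3),(h/1e3,Rr/1e3)],p[0],p[1]))
print("white",ray("top",(315.9,205.4),.056),ray("top",(315.5,205.4),.028))
w=ray("top",(172.8,249.8),.108);print("lidw",w,proj("side",w))
print("side: lidw",)
E
```

```text
sage 357 405.6667 (array([0.46683768, 0.20071361]), np.float64(0.13536552621536896))
yellow 494 532.70197 (array([0.48082818, 0.05117418]), np.float64(0.07995554503159001))
blue 650 678.7059 (array([ 0.47139107, -0.2637551 ]), np.float64(0.06242533757136418))
white [ 0.49289787 -0.09145809  0.056     ] [ 0.49561026 -0.09258988  0.028     ]
lidw [0.3620846  0.28149565 0.108     ] [[232.99411936 170.57467896]]
side: lidw
```

```bash
cat >> h.py <<'E'
def overlay(n,im,circles,x,y,w,h,k):
    c=cv2.resize(im[y:y+h,x:x+w],None,fx=k,fy=k,interpolation=cv2.INTER_CUBIC)
    for (cx,cy,z,r) in circles:
        q=((proj(n,circ(cx,cy,z,r))-[x,y]+.5)*k-.5).round().astype(np.int32); cv2.polylines(c,[q],True,(255,0,255),1)
    return c
POTS=dict(sage=(.4668,.2007,.062,.0235,.0315),yellow=(.4808,.0512,.068,.028,.036),white=(.494,-.092,.056,.019,.027),blue=(.4714,-.2638,.074,.0325,.0405))
E
python3 - <<'E'
from h import *
t=cv2.imread("pics/top0.png"); s=cv2.imread("pics/side0.png")
C=[(x,y,h,r) for x,y,h,r,b in POTS.values()]; B=[(x,y,h/2,b) for x,y,h,r,b in POTS.values()]+[(.362,.2815,.108,.02)]
a=overlay("top",t,C+B,158,193,130,75,6); b=overlay("top",t,C+B,298,193,95,40,6); cv2.imwrite("pics/o1.png",np.vstack([a,np.pad(b,((0,0),(0,780-570),(0,0)))])[:600])
a=overlay("side",s,C+B,215,160,80,95,6); b=overlay("side",s,C+B,225,240,55,95,5); cv2.imwrite("pics/o2.png",np.hstack([a,np.pad(b,((0,570-475),(0,0),(0,0)))]))
E
```

```text
(no output)
```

View pics/o1.png

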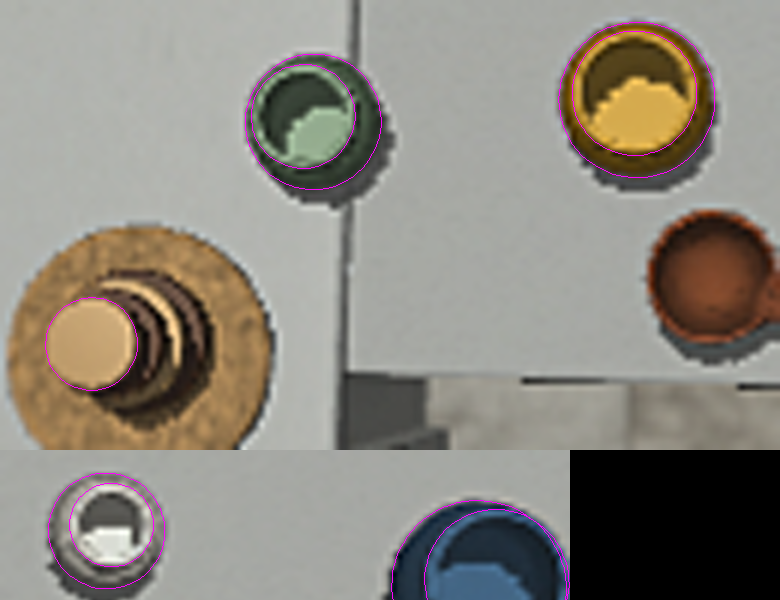

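View pics/o2.png

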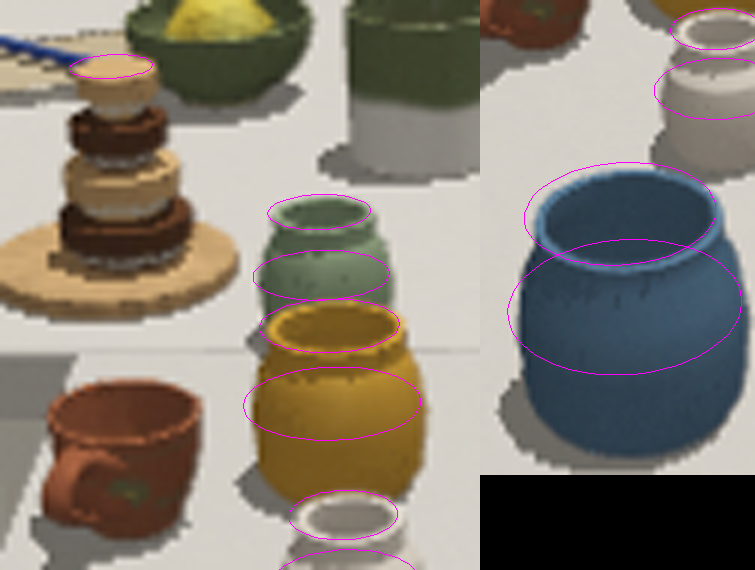

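The top-view fit sits on all the outlines. The side view shows everything shifted by about 1 px, which is a calibration offset within 2–3 mm. I'll turn the tool to yaw 180°, so it closes along y, and travel to the stack.

Request:
{"method": "apply_moves", "body": {
  "series": [
    [1,[0,0,0],-0.184],
    [1,[0,0,0],-0.184],
    [1,[0,0,0],-0.184],
    [1,[0,0,0],-0.184],
    [1,[0,0,0],-0.184],
    [1,[0,0,0],-0.184],
    [1,[0,0,0],-0.184],
    [1,[0,0,0],-0.184],
    [1,[0,0,0],-0.184],
    [1,[0,0,0],-0.184]
  ],
  "grip_force": 30
}}

```text
time_s: 1.35
eef_pos: [0.2004, -0.4851, 0.231]
tool_rot: [[-0.619, 0.786, -0.0], [0.786, 0.619, 0.001], [0.001, 0.0, -1.0]]
force: [-0.4, 0.2, 0.6]
width: 0.0856
grip_force: 0.0
```

Request:
{"method": "apply_moves", "body": {
  "series": [
    [1,[0,0,5],-0.184],
    [1,[0,0,5],-0.184],
    [1,[0,0,5],-0.184],
    [1,[0,0,5],-0.184],
    [1,[0,0,5],-0.175],
    [1,[-40,30,0],0],
    [1,[-40,40,0],0],
    [1,[-40,40,0],0],
    [1,[-30,50,0],0],
    [1,[-30,50,0],0]
  ]
}}

```text
time_s: 2.6
eef_pos: [0.3809, -0.2733, 0.2061]
tool_rot: [[-1.0, -0.001, -0.0], [-0.001, 1.0, 0.0], [0.0, 0.0, -1.0]]
force: [0.3, -0.5, 0.0]
width: 0.0853
grip_force: 0.0
```

Request:
{"method": "apply_moves", "body": {
  "series": [
    [1,[0,50,0],0],
    [1,[0,50,0],0],
    [1,[0,50,0],0],
    [1,[0,50,0],0],
    [1,[0,50,0],0],
    [1,[0,50,0],0],
    [1,[0,50,0],0],
    [1,[0,50,0],0],
    [1,[0,50,0],0],
    [1,[8,50,10],0]
  ]
}}

```text
time_s: 3.85
eef_pos: [0.3718, 0.2268, 0.1964]
tool_rot: [[-1.0, -0.001, 0.001], [-0.001, 1.0, 0.0], [-0.001, 0.0, -1.0]]
force: [-0.0, -0.6, -0.8]
width: 0.0854
grip_force: 0.0
```

Request:
{"method": "apply_moves", "body": {
  "series": [
    [1,[5,28,20],0],
    [1,[5,28,20],0],
    [1,[0,0,20],0],
    [1,[0,0,20],0]
  ]
}}

```text
time_s: 4.35
eef_pos: [0.3612, 0.2812, 0.1154]
tool_rot: [[-1.0, -0.002, -0.0], [-0.002, 1.0, -0.0], [0.0, -0.0, -1.0]]
force: [0.1, -0.4, -0.3]
width: 0.0856
grip_force: 0.0
```

Request:
{"method": "apply_moves", "body": {
  "series": [
    [1,[0,0,13],0],
    [1,[0,0,13],0],
    [0.6,[0,0,0],0],
    [0.5,[0,0,0],0],
    [0.35,[0,0,0],0],
    [0.35,[0,0,0],0],
    [0.35,[0,0,0],0],
    [0.35,[0,0,0],0]
  ]
}}

```text
time_s: 5.35
eef_pos: [0.3619, 0.2811, 0.0909]
tool_rot: [[-1.0, -0.001, 0.001], [-0.001, 1.0, 0.0], [-0.001, 0.0, -1.0]]
force: [-0.8, -1.3, 7.1]
width: 0.0388
grip_force: 29.7
```

Run:
```python
from h import *
s=vision.camera("side"); cv2.imwrite("pics/s1.png",s)
cv2.imwrite("pics/s1c.png",overlay("side",s,[],195,120,80,95,6))
print(monitor.observe()["force"],monitor.observe()["width"])
```

```text
[-0.27700955 -1.21853905  6.91123916] 0.038989040314895744
```

View pics/s1c.png

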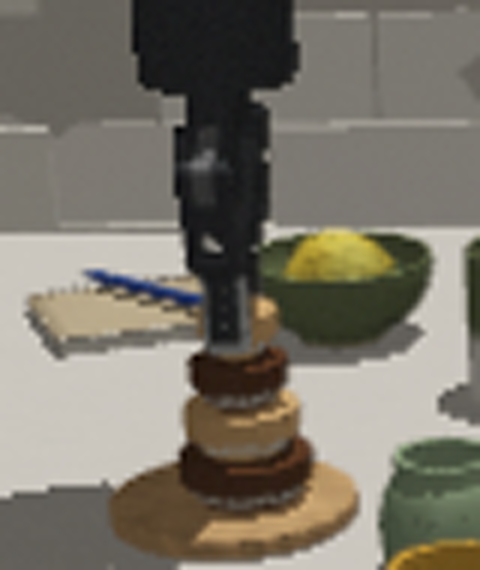

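The finger stands about 1.5 px left of the lid's centre, so the top camera's x reads about 3–4 mm low. I'll release the lid, now centred in y at a known position, and step aside. One top picture will then calibrate y.

Request:
{"method": "apply_moves", "body": {
  "series": [
    [0.7,[0,0,0],0],
    [1,[0,0,0],0],
    [1,[0,0,-20],0],
    [1,[0,0,-20],0],
    [1,[0,50,0],0],
    [1,[0,50,0],0],
    [1,[0,0,0],0],
    [1,[0,0,0],0]
  ]
}}

```text
time_s: 6.4
eef_pos: [0.3611, 0.3806, 0.13]
tool_rot: [[-1.0, -0.002, -0.001], [-0.002, 1.0, -0.001], [0.001, -0.001, -1.0]]
force: [0.3, -0.1, 0.1]
width: 0.0853
grip_force: 0.0
```

Run:
```python
from h import *
t=vision.camera("top"); cv2.imwrite("pics/t2.png",t); s=vision.camera("side"); cv2.imwrite("pics/s2.png",s)
a=overlay("top",t,[(.362,.2811,.108,.02)],155,225,45,50,10); b=overlay("side",s,[(.362,.2811,.108,.02)],215,160,35,50,10)
cv2.imwrite("pics/o3.png",np.hstack([a,b]))
```

```text
(no output)
```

View pics/o3.png

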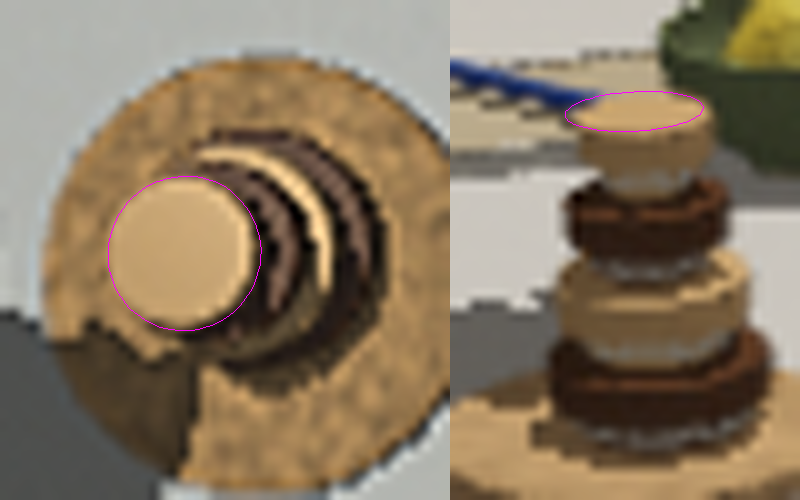

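Run:
```python
from h import *
print(proj("side",[[.362,.2811-.022,.1],[.362,.2811-.022,.0895],[.3655,.2811-.022,.1]]))
```

```text
[[232.02340194 175.52637948]
 [232.25032019 179.02874086]
 [233.23951352 175.51547132]]
```

Request:
{"method": "apply_moves", "body": {
  "series": [
    [1,[-1,-50,0],0],
    [1,[0,-50,0],0],
    [1,[0,0,20],0],
    [1,[0,0,19],0],
    [0.6,[0,0,0],0],
    [0.35,[0,0,0],0],
    [0.35,[0,0,0],0],
    [0.35,[0,0,0],0],
    [0.35,[0,0,-10],0],
    [0.35,[0,0,-40],0]
  ]
}}

```text
time_s: 7.75
eef_pos: [0.3616, 0.2805, 0.1414]
tool_rot: [[-1.0, -0.001, -0.003], [-0.001, 1.0, -0.001], [0.003, -0.001, -1.0]]
force: [0.8, -0.3, -0.0]
width: 0.039
grip_force: 30.4
```

Request:
{"method": "apply_moves", "body": {
  "series": [
    [0.35,[-15,-45,-8],0],
    [0.35,[-17,-47,0],0],
    [0.35,[-17,-47,0],0],
    [0.35,[-17,-47,0],0],
    [0.35,[-17,-47,0],0],
    [0.35,[-17,-47,0],0],
    [0.35,[-17,-47,0],0],
    [0.35,[-15,-46,0],0],
    [0.35,[0,0,30],0],
    [0.35,[0,0,30],0]
  ]
}}

```text
time_s: 9.0
eef_pos: [0.4955, -0.0926, 0.0894]
tool_rot: [[-1.0, -0.0, 0.001], [-0.0, 1.0, -0.0], [-0.001, -0.0, -1.0]]
force: [0.3, 1.0, -0.6]
width: 0.0388
grip_force: 30.4
```

Request:
{"method": "apply_moves", "body": {
  "series": [
    [0.35,[0,0,20],0],
    [0.35,[0,0,5],0],
    [0.35,[0,0,4],0],
    [0.35,[0,0,4],0]
  ]
}}

```text
time_s: 9.5
eef_pos: [0.4955, -0.092, 0.0569]
tool_rot: [[-1.0, -0.001, 0.001], [-0.001, 1.0, -0.0], [-0.001, -0.0, -1.0]]
force: [-0.4, -1.2, -0.5]
width: 0.0386
grip_force: 30.4
```

Request:
{"method": "apply_moves", "body": {
  "series": [
    [0.35,[0,0,2],0],
    [0.35,[0,0,1],0],
    [0.35,[0,0,1],0],
    [0.35,[0,0,0],0]
  ]
}}

```text
time_s: 10.0
eef_pos: [0.4957, -0.0921, 0.0539]
tool_rot: [[-1.0, -0.001, 0.002], [-0.001, 1.0, -0.001], [-0.002, -0.001, -1.0]]
force: [-5.9, 2.9, 26.4]
width: 0.0386
grip_force: 34.4
```

Request:
{"method": "apply_moves", "body": {
  "series": [
    [0.55,[0,0,0],0],
    [0.7,[0,0,0],0],
    [1,[0,0,-25],0],
    [1,[0,0,-35],0],
    [1,[0,0,-35],0],
    [1,[15,50,0],0],
    [1,[15,50,0],0],
    [1,[10,50,0],0],
    [1,[0,0,0],0]
  ]
}}

```text
time_s: 11.12
eef_pos: [0.4538, 0.0606, 0.1473]
tool_rot: [[-1.0, -0.005, -0.0], [-0.005, 1.0, 0.0], [0.0, 0.0, -1.0]]
force: [0.2, -0.8, 0.4]
width: 0.0856
grip_force: 0.0
```

Run:
```python
from h import *
t=vision.camera("top"); cv2.imwrite("pics/t3.png",t); s=vision.camera("side"); cv2.imwrite("pics/s3.png",s)
a=overlay("top",t,[],155,225,45,50,10); b=overlay("top",t,[],298,188,34,34,10); b=np.pad(b,((0,160),(0,0),(0,0)))
cv2.imwrite("pics/o4.png",np.hstack([a,b]))
```

```text
(no output)
```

View pics/o4.png

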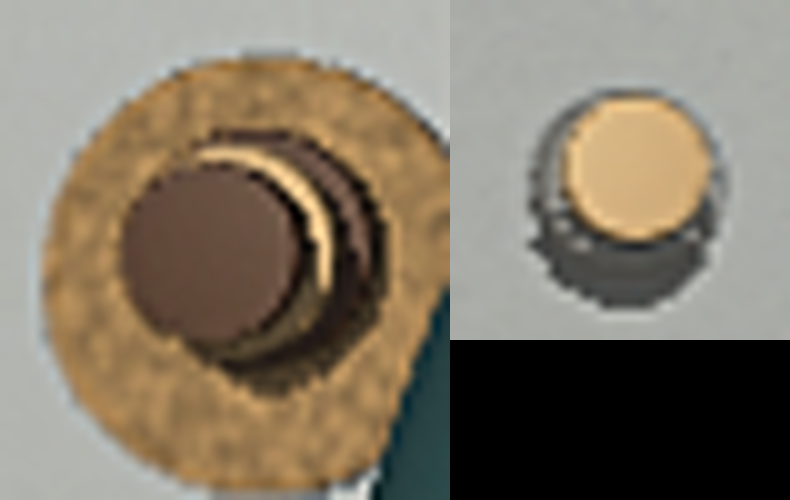

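White is seated. The sage lid's top disc spans 118–303 by 160–345 in the crop, so its centre is at about (175.6,249.8) px.

Run:
```python
from h import *
print(ray("top",(175.6,249.8),.084))
print("placed white seen", ray("top",(298+18.15,188+16.15),.070), "robot .4957 -.0921")
```

```text
[0.36212405 0.279532   0.084     ]
placed white seen [ 0.49492609 -0.09094167  0.07      ] robot .4957 -.0921
```

Request:
{"method": "apply_moves", "body": {
  "series": [
    [1,[20,45,0],0],
    [1,[20,45,0],0],
    [1,[20,45,0],0],
    [1,[20,46,0],0],
    [1,[12,40,0],0],
    [1,[0,0,20],0],
    [1,[0,0,30],0],
    [1,[0,0,30],0],
    [1,[0,0,2],0]
  ]
}}

```text
time_s: 12.35
eef_pos: [0.3623, 0.2777, 0.064]
tool_rot: [[-1.0, 0.0, -0.003], [0.0, 1.0, -0.002], [0.003, -0.002, -1.0]]
force: [-0.5, 1.1, 0.5]
width: 0.0854
grip_force: 0.0
```

Request:
{"method": "apply_moves", "body": {
  "series": [
    [0.65,[0,0,0],0],
    [0.6,[0,0,0],0],
    [0.45,[0,0,0],0],
    [0.45,[0,0,0],0],
    [0.45,[0,0,0],0]
  ]
}}

```text
time_s: 12.98
eef_pos: [0.3634, 0.2792, 0.0665]
tool_rot: [[-1.0, -0.001, 0.002], [-0.001, 1.0, 0.001], [-0.002, 0.001, -1.0]]
force: [-0.2, -1.8, 7.9]
width: 0.0478
grip_force: 29.5
```

Request:
{"method": "apply_moves", "body": {
  "series": [
    [0.45,[0,0,-10],0],
    [0.45,[0,0,-30],0],
    [0.45,[-10,0,-20],0],
    [0.45,[-35,-27,0],0],
    [0.45,[-35,-27,0],0],
    [0.45,[-25,-25,0],0],
    [0.45,[0,0,20],0],
    [0.45,[0,0,26],0],
    [0.45,[0,0,0],0]
  ]
}}

```text
time_s: 14.1
eef_pos: [0.4669, 0.1998, 0.0789]
tool_rot: [[-1.0, -0.001, -0.002], [-0.001, 1.0, -0.0], [0.002, -0.0, -1.0]]
force: [-0.6, -0.3, -0.8]
width: 0.0479
grip_force: 31.2
```

Request:
{"method": "apply_moves", "body": {
  "series": [
    [0.45,[0,0,8],0],
    [0.45,[0,0,5],0],
    [0.45,[0,0,3],0],
    [0.45,[0,0,2],0],
    [0.45,[0,0,0],0]
  ]
}}

```text
time_s: 14.72
eef_pos: [0.4676, 0.2001, 0.0613]
tool_rot: [[-1.0, -0.001, -0.0], [-0.001, 1.0, -0.0], [0.0, -0.0, -1.0]]
force: [-0.2, -0.5, -0.4]
width: 0.0474
grip_force: 31.2
```

Request:
{"method": "apply_moves", "body": {
  "series": [
    [0.45,[0,0,2],0],
    [0.45,[0,0,1.5],0],
    [0.45,[0,0,1],0],
    [0.45,[0,0,0],0]
  ]
}}

```text
time_s: 15.22
eef_pos: [0.4681, 0.2002, 0.0582]
tool_rot: [[-1.0, -0.001, 0.002], [-0.001, 1.0, 0.0], [-0.002, 0.0, -1.0]]
force: [-8.1, -2.9, 26.3]
width: 0.0476
grip_force: 33.9
```

Request:
{"method": "apply_moves", "body": {
  "series": [
    [0.65,[0,0,0],0],
    [0.8,[0,0,0],0],
    [1,[0,0,-25],0],
    [1,[0,0,-35],0],
    [1,[0,0,-30],0],
    [1,[0,-47,0],0],
    [1,[0,-47,0],0],
    [1,[0,-46,0],0],
    [1,[0,0,0],0]
  ]
}}

```text
time_s: 16.35
eef_pos: [0.4678, 0.0578, 0.1467]
tool_rot: [[-1.0, 0.002, -0.0], [0.002, 1.0, -0.0], [0.0, -0.0, -1.0]]
force: [0.5, 1.0, 0.1]
width: 0.0852
grip_force: 0.0
```

Run:
```python
from h import *
t=vision.camera("top"); cv2.imwrite("pics/t4.png",t)
a=overlay("top",t,[],155,225,45,50,10); b=overlay("top",t,[],192,195,34,34,10); b=np.pad(b,((0,160),(0,0),(0,0)))
cv2.imwrite("pics/o5.png",np.hstack([a,b]))
```

```text
(no output)
```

View pics/o5.png

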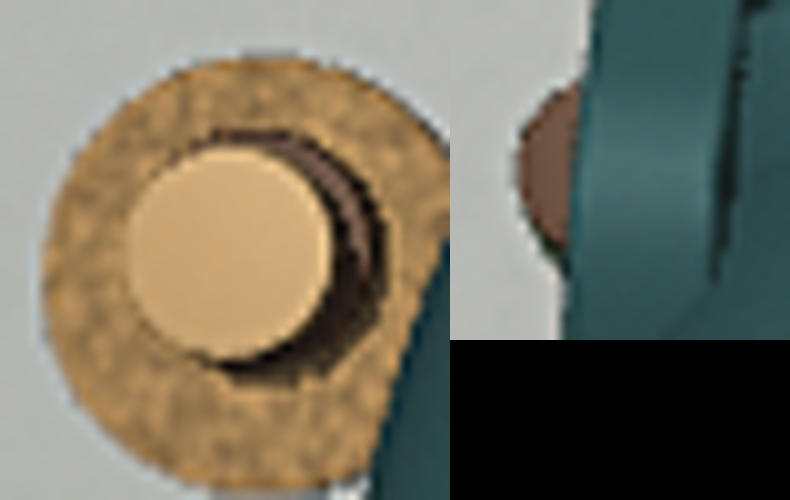

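The yellow lid's disc spans 128–333 by 147–360 in the crop, so its centre is at (177.6,249.9) px. The sage lid sits on its pot, partly hidden by the arm.

Run:
```python
from h import *
print(ray("top",(177.6,249.9),.060))
```

```text
[0.36183918 0.27943769 0.06      ]
```

Request:
{"method": "apply_moves", "body": {
  "series": [
    [1,[20,44,0],0],
    [1,[22,44,0],0],
    [1,[22,44,0],0],
    [1,[22,44,0],0],
    [1,[19,43,10],0],
    [1,[0,0,40],0],
    [1,[0,0,40],0],
    [1,[0,0,18],0],
    [1,[0,0,0],0]
  ]
}}

```text
time_s: 17.52
eef_pos: [0.3613, 0.2794, 0.0379]
tool_rot: [[-1.0, -0.002, -0.002], [-0.002, 1.0, -0.001], [0.002, -0.001, -1.0]]
force: [-0.1, 0.4, 0.2]
width: 0.0855
grip_force: 0.0
```

Request:
{"method": "apply_moves", "body": {
  "series": [
    [0.75,[0,0,0.5],0],
    [0.68,[0,0,0],0],
    [0.55,[0,0,0],0],
    [0.55,[0,0,0],0],
    [0.55,[0,0,0],0]
  ]
}}

```text
time_s: 18.15
eef_pos: [0.363, 0.2794, 0.0393]
tool_rot: [[-1.0, -0.001, 0.001], [-0.001, 1.0, 0.001], [-0.001, 0.001, -1.0]]
force: [-1.6, 0.9, 8.7]
width: 0.0568
grip_force: 30.0
```

Request:
{"method": "apply_moves", "body": {
  "series": [
    [0.55,[0,0,-11],0],
    [0.55,[0,0,-40],0],
    [0.55,[0,0,-40],0],
    [0.55,[-24,-46,0],0],
    [0.55,[-24,-46,0],0],
    [0.55,[-24,-46,0],0],
    [0.55,[-24,-46,0],0],
    [0.55,[-23,-45,0],0],
    [0.55,[0,0,20],0],
    [0.55,[0,0,22],0]
  ]
}}

```text
time_s: 19.4
eef_pos: [0.4825, 0.0493, 0.0877]
tool_rot: [[-1.0, 0.0, 0.001], [0.0, 1.0, -0.0], [-0.001, -0.0, -1.0]]
force: [0.7, 0.6, -0.6]
width: 0.0568
grip_force: 32.5
```

Request:
{"method": "apply_moves", "body": {
  "series": [
    [0.55,[0,0,0],0],
    [0.55,[0,0,10],0],
    [0.55,[0,0,6],0],
    [0.55,[0,0,4],0],
    [0.55,[0,0,3],0],
    [0.55,[0,0,0],0]
  ]
}}

```text
time_s: 20.15
eef_pos: [0.4818, 0.0502, 0.0642]
tool_rot: [[-1.0, -0.001, -0.0], [-0.001, 1.0, -0.0], [0.0, -0.0, -1.0]]
force: [0.7, -0.4, -1.1]
width: 0.0568
grip_force: 32.5
```

Request:
{"method": "apply_moves", "body": {
  "series": [
    [0.55,[0,0,2],0],
    [0.55,[0,0,1.5],0],
    [0.55,[0,0,1],0],
    [0.55,[0,0,0],0]
  ]
}}

```text
time_s: 20.65
eef_pos: [0.4822, 0.0501, 0.0611]
tool_rot: [[-1.0, -0.001, 0.002], [-0.001, 1.0, -0.0], [-0.002, -0.0, -1.0]]
force: [-7.0, -0.5, 25.4]
width: 0.0568
grip_force: 34.9
```

Request:
{"method": "apply_moves", "body": {
  "series": [
    [0.75,[0,0,0],0],
    [0.9,[0,0,0],0],
    [1,[0,0,-25],0],
    [1,[0,0,-35],0],
    [1,[0,0,-30],0],
    [1,[0,0,0],0]
  ]
}}

```text
time_s: 21.4
eef_pos: [0.4829, 0.0501, 0.1514]
tool_rot: [[-1.0, -0.001, 0.003], [-0.001, 1.0, -0.0], [-0.003, -0.0, -1.0]]
force: [-0.5, 0.5, -1.4]
width: 0.0854
grip_force: 0.0
```

Run:
```python
from h import *
t=vision.camera("top"); cv2.imwrite("pics/t5.png",t)
a=overlay("top",t,[],155,225,45,50,10); b=overlay("top",t,[],192,195,34,34,10); b=np.pad(b,((0,160),(0,0),(0,0)))
cv2.imwrite("pics/o6.png",np.hstack([a,b]))
```

```text
(no output)
```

View pics/o6.png

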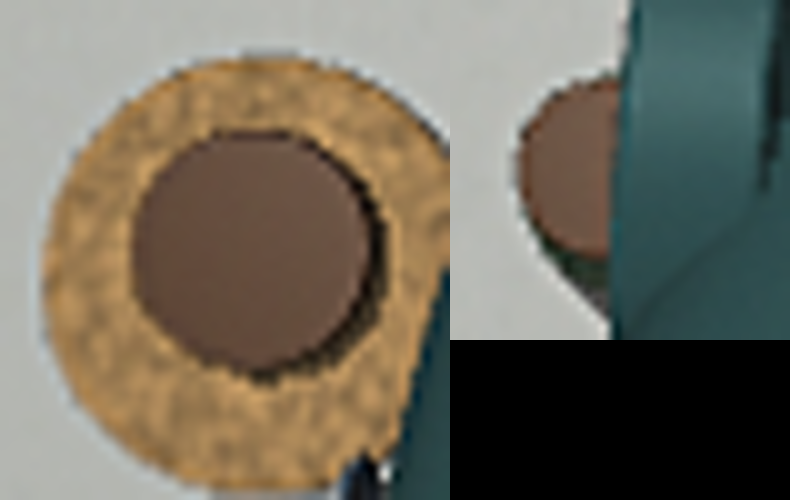

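The blue lid's disc spans 132–372 by 130–372 in the crop, so its centre is at (179.75,249.65) px.

Run:
```python
from h import *
print(ray("top",(179.75,249.65),.036))
```

```text
[0.36252158 0.27876121 0.036     ]
```

Request:
{"method": "apply_moves", "body": {
  "series": [
    [1,[22,44,0],0],
    [1,[24,46,0],0],
    [1,[24,46,0],0],
    [1,[24,46,0],0],
    [1,[24.5,46,0],0],
    [1,[0,0,45],0],
    [1,[0,0,45],0],
    [1,[0,0,30],0],
    [1,[0,0,10],0],
    [1,[0,0,7.5],0]
  ]
}}

```text
time_s: 22.7
eef_pos: [0.363, 0.2779, 0.012]
tool_rot: [[-1.0, -0.001, -0.0], [-0.001, 1.0, -0.0], [0.0, -0.0, -1.0]]
force: [0.6, 0.3, 0.3]
width: 0.0854
grip_force: 0.0
```

Request:
{"method": "apply_moves", "body": {
  "series": [
    [0.85,[0,0,0],0],
    [0.78,[0,0,0],0],
    [0.65,[0,0,0],0],
    [0.65,[0,0,0],0],
    [0.65,[0,0,0],0]
  ]
}}

```text
time_s: 23.32
eef_pos: [0.3635, 0.2782, 0.0132]
tool_rot: [[-1.0, -0.001, 0.001], [-0.001, 1.0, 0.001], [-0.001, 0.001, -1.0]]
force: [-1.4, -0.5, 6.8]
width: 0.0658
grip_force: 31.5
```

Request:
{"method": "apply_moves", "body": {
  "series": [
    [0.65,[0,0,-12],0],
    [0.65,[0,0,-40],0],
    [0.65,[0,0,-40],0],
    [0.65,[0,0,-40],0],
    [0.65,[-9,-43,0],0],
    [0.65,[-10,-50,0],0],
    [0.65,[-10,-50,0],0],
    [0.65,[-10,-50,0],0],
    [0.65,[-10,-50,0],0],
    [0.65,[-10,-50,0],0]
  ]
}}

```text
time_s: 24.58
eef_pos: [0.4226, -0.0167, 0.1455]
tool_rot: [[-1.0, -0.001, 0.001], [-0.001, 1.0, -0.0], [-0.001, -0.0, -1.0]]
force: [0.3, 0.6, -0.5]
width: 0.0657
grip_force: 34.2
```

Request:
{"method": "apply_moves", "body": {
  "series": [
    [0.65,[-10,-50,0],0],
    [0.65,[-10,-50,0],0],
    [0.65,[-10,-50,0],0],
    [0.65,[-10,-50,0],0],
    [0.65,[-10,-50,0],0],
    [0.65,[0,0,25],0],
    [0.65,[0,0,25],0],
    [0.65,[0,0,3],0],
    [0.65,[0,0,0],0]
  ]
}}

```text
time_s: 25.7
eef_pos: [0.473, -0.265, 0.0924]
tool_rot: [[-1.0, -0.001, 0.001], [-0.001, 1.0, -0.001], [-0.001, -0.001, -1.0]]
force: [-0.3, 0.4, -0.0]
width: 0.0658
grip_force: 34.2
```

Request:
{"method": "apply_moves", "body": {
  "series": [
    [0.65,[0,0,8],0],
    [0.65,[0,0,6],0],
    [0.65,[0,0,5],0],
    [0.65,[0,0,4],0],
    [0.65,[0,0,0],0]
  ]
}}

```text
time_s: 26.32
eef_pos: [0.4726, -0.2648, 0.068]
tool_rot: [[-1.0, -0.001, -0.0], [-0.001, 1.0, 0.0], [0.0, 0.0, -1.0]]
force: [-0.5, -0.4, -0.4]
width: 0.0657
grip_force: 34.2
```

Request:
{"method": "apply_moves", "body": {
  "series": [
    [0.65,[0,0,2],0],
    [0.65,[0,0,1],0],
    [0.65,[0,0,1],0],
    [0.65,[0,0,0],0]
  ]
}}

```text
time_s: 26.82
eef_pos: [0.4732, -0.2655, 0.0655]
tool_rot: [[-1.0, -0.001, 0.002], [-0.001, 1.0, -0.002], [-0.002, -0.002, -1.0]]
force: [-3.1, 2.1, 16.1]
width: 0.0655
grip_force: 43.1
```

Request:
{"method": "apply_moves", "body": {
  "series": [
    [0.65,[0,0,0.5],0],
    [0.85,[0,0,0],0],
    [1,[0,0,0],0],
    [1,[0,0,-25],0],
    [1,[0,0,-35],0],
    [1,[0,0,-30],0],
    [1,[40,-40,0],0],
    [1,[45,-45,0],0],
    [1,[45,-45,0],0],
    [1,[0,0,0],0]
  ]
}}

```text
time_s: 28.08
eef_pos: [0.3419, -0.396, 0.1536]
tool_rot: [[-1.0, 0.004, -0.0], [0.004, 1.0, -0.0], [0.0, -0.0, -1.0]]
force: [1.0, 0.5, 0.6]
width: 0.0852
grip_force: 0.0
```

Run:
```python
from h import *
t=vision.camera("top"); cv2.imwrite("pics/t6.png",t); s=vision.camera("side"); cv2.imwrite("pics/s6.png",s)
a=overlay("top",t,[],190,185,210,50,3.8) if 0 else cv2.resize(t[140:260,190:400],None,fx=3.5,fy=3.5,interpolation=2)
b=cv2.resize(s[185:335,205:355],None,fx=4,fy=4,interpolation=2)
cv2.imwrite("pics/f1.png",a); cv2.imwrite("pics/f2.png",b)
```

```text
(no output)
```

View pics/f2.png

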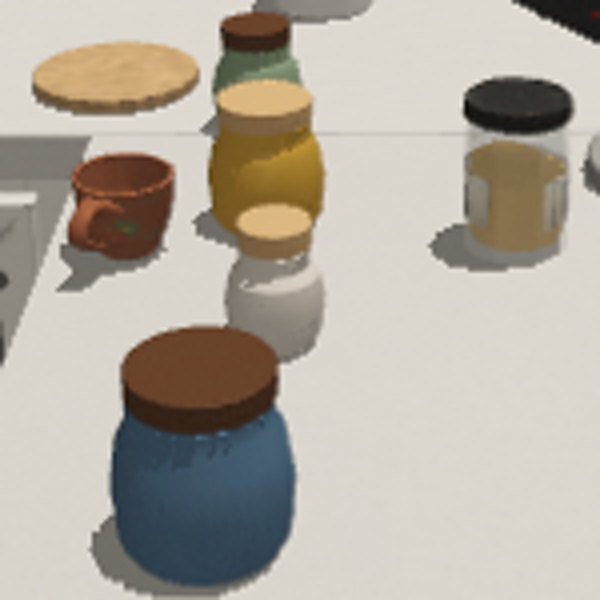

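View pics/f1.png

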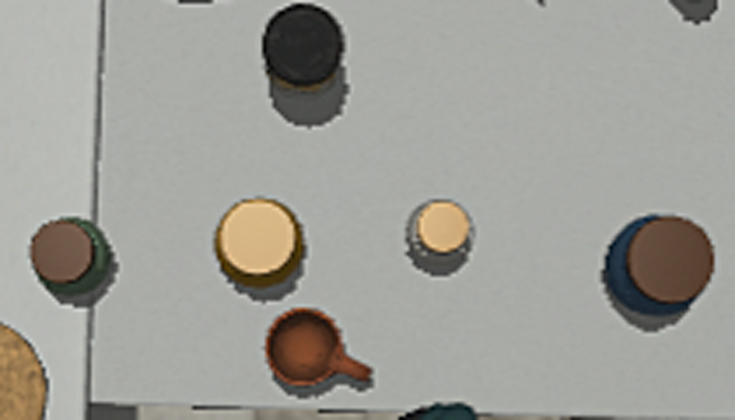

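All four lids lie flat on their pots: in the side crop sage is at (255,30), yellow at (265,105), white at (274,230) and blue at (200,380). The cup and jar are undisturbed and the arm is clear.

```bash
python3 -c "
from station import job; print(job.finish_job())"
```

```text
the job is handed in; nothing more can be done
None
```

All four lids were pressed home on their own pots, they look flat on the rims in the final pictures, and I handed the job in at about 28 s with the cup and jar untouched; no verdict was returned.

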